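Clamp a mould in the classroom hand press with its lever bolt

TASK

Clamp the two-part metal mould shut in the small hand press: with its lever still open, turn the lever bolt on the press clockwise (seen from above) until it is snug on the mould, firm but without overtightening, since that crushes the mould. Then flip the bolt's lever over the top to its closed position, flat down on the other side, and let go of it. Leave the bowl, the cup, the jar and the bottle where they are.

Things in the scene. Friction and masses are not known exactly. Their poses are not given: they have to be found in the camera images.
- lever_grip (a point): Point on the centre line of the bolt's lever, a plain steel bar 12 mm thick (x) and 18 mm wide (y, along the hinge pin), 60 mm from the pin; z points to its free end, 17.5 mm further on; the full width begins 37 mm before this point. Open, the lever leans out 45 deg from the bolt's axis, so this point is 42 mm beside the axis and 42 mm above the pin. It goes round with the bolt.
- lever (a joint): Fold angle of the lever about its hinge pin, rad: 0 open (leaning out 45 deg), 0.79 straight up, 2.36 closed: flat on the opposite side. Stops at both ends. A stiff hinge: it stays where it is left and takes about 0.14 N m to move (3 N at 50 mm from the pin). Hard, off-centre or rubbing pushes while folding turn or load the bolt and change its clamping force.
- bolt: The upright steel clamp bolt in the bridge of the press. Origin on its axis at the lever's hinge pin; z up; the open lever leans to -x, the closed one lies along +x, its upper face 6 mm above the pin. Head 34 mm wide, underside 13 mm below the pin. Right-hand thread: clockwise from above screws it down, 1.9 mm per rad. Drag about 0.18 N m; it holds where it is left.
- bolt_head (a point): Centre of the underside of the bolt's head. The nose starts 1 to 5 mm above the mould, differently each time; poses do not give this closely enough. Feel it: moving the open lever by a push 42 mm from the axis takes about 5 N until the nose bears, then steadily more: about 8 N at 30 N of clamping, 10 N at 50 N; clamping grows about 95 N per rad. Snug is 20 to 100 N; over 100 N crushes the mould.
- press: The fixed hand press of grey painted metal: base plate 130 x 170 x 14 mm on the table, two round columns 128 mm apart along its y axis, and a bridge 36 x 162 mm across their tops, upper face 123 mm above the table, column nuts up to 130 mm. Origin under the centre of the base plate, below the bolt's axis.
- upper_mould: Loose upper half of the steel mould, a dome with a 78 mm rim and a flat boss of 28 mm on top, 30 mm high; it rests between pins on the fixed lower half, inside the press below the bolt. Origin at the centre of its underside, z up.
- bowl: White plastic bowl, rim 140 mm across, 45 mm high, origin under its centre. Not to be moved.
- metal_cup: Small aluminium cup, 66 mm across, 32 mm high, beside the press, origin under its centre. Not to be moved.
- jar: White plastic jar, 60 mm in diameter, 70 mm high, beside the press, origin under its centre. Not to be moved.
- water_bottle: Clear bottle, 64 mm in diameter, 190 mm high, origin under its centre. Not to be moved.
Not all that is in view belongs to the job. What is shaped like the upper_mould but green or orange is not meant.

How it is judged:
By the outcome, as a careful person would: the job done as asked, in the order asked, and still so for the second after the job is handed in, with the robot touching nothing.
It also fails if it takes over 64 s, if anything falls off the work surface, if the arm or the gripper's body presses on something with over 40 N, if the wrist force passes 120 N, or if a joint passes its speed limit or range.

ROBOT

A 7-joint arm with a two-finger parallel gripper is mounted at the origin on the work surface. World frame = base frame: x ahead of the robot, y to its left, z up, the work surface at z = 0. Lengths are in mm, angles in rad, forces in N, time in s.
With the tool pointing down it reaches from about 400 to 850 mm from the base axis. Payload 4.5 kg.
Tool frame: the origin (TCP) lies at the very end of the fingers, on their centre line; the grasp point (between the pads) lies 19 mm behind it; z points along the fingers, y is the direction in which the jaws open and shut (so a half turn about z gives the same grasp; the last joint's range is limited). The gripper opens to 88 mm and grips with 3 to 60 N. Pads are 18 mm wide; open, the fingers measure 123 mm over their backs; the gripper's body (75 mm by 187 mm) begins 45 mm behind the grasp point.
Start: joints at [-1.145, 0.689, -0.195, 1.565, 0.157, 0.902, -0.215], TCP at [238.641, 577.671, 238.743] pointing down, gripper open.
Joint ranges: [-3.01, 3.01], [-0.46, 2.08], [-1.47, 1.51], [0.13, 2.56], [-1, 4.14], [0.04, 2.09], [-2.66, 2.66]. Speed limits (rad/s): [2.57, 2.57, 3.14, 3.14, 3.14, 3.14, 3.14].

INTERFACE

Orientations are given as a 3x3 rotation matrix whose columns are the frame's x, y, z axes.
In Python, from rig import bot, eyes gives the robot as it stands.
- The arm moves only by the tool play_rows, never from a script. Its argument "increments" is a list of rows, each a list of 7 numbers: the shift along the world's x, y, z in cm, then the turn, a rotation vector about the world's x, y, z in degrees, then the closure in counts, from 0 (fully open) to 255 (shut). In form: [[dx, dy, dz, wx, wy, wz, fingers], ...]. A call has 1 to 20 rows; each row is the pose to reach, as a shift and turn from the pose commanded when the call began; what a row does not reach only later rows make up. A row lasts 1/8 s, in which the tool goes at most 62.5 mm and 10.7 degrees, less where a joint would pass 70% of its speed; a pose out of reach is approached as far as the arm can. A call with a gripper value outside its range is refused whole. The fingers move at their own pace and stop on an object; "newtons" is the grip in N (left out, the last holds). Time passes only in rows, so rows that repeat a pose let the fingers close. It gives the time, the measured TCP pose, the force and the opening at its end, in the units of the state.
- bot.read_state(): the state, without advancing time (a new reading comes with each control period).
- eyes.grab_frame(name): name is "scene" or "side" or "wrist"; returns (picture, depth): 480x640x3 uint8, blue, green, red; 480x640 float32, mm along the optical axis (not along the pixel's ray), 0 where there is no reading.
- eyes.get_calibration(name): a dict with "vfov" (degrees; the focal length in pixels is half the picture's height over the tangent of half this angle, whatever the lens; pixels are square), "cx", "cy" (the principal point, pixels), "pose" (4x4, takes a point from camera to world coordinates). Camera axes: x right, y up, looking along -z (the intrinsics and any distortion apply to the point x, -y, -z); pixel columns grow to the right and rows downward; lengths in mm; the calibration is good to about 2 mm. A picture is of the moment at which its call begins: read the wrist's pose just before it. get_calibration takes no time and is no camera call; for the wrist camera it gives the pose at the moment of the call.
- bot.sign_off(): hands the job in, once; it reports no verdict.
The state is a dict: "time_s": time; "joint_positions": joint angles; "qvel": joint speeds; "effort": joint torques, N m; "ee_pos": TCP position; "tool_rot": TCP orientation; "wrist_force": force on the tool from outside, world axes, zero at the start; "ft_torque": the same for the moment, N m; "width": finger opening in mm.
Only numpy, scipy, OpenCV 4.12 (cv2) and the standard library are available. Lean on these libraries where they do the work, as an engineer would, in place of code of your own. Each camera call takes 0.05 s, during which the arm holds its last target.

## Working session

There is one attempt and no reset: what is moved stays moved. The work goes in short steps, Python scripts to look and compute and a tool call to move; the robot and the scene stay as the last step left them, time stands still between calls to the robot, and variables do not carry over. Pictures are saved under pics/ and viewed, and the job is handed in when it is done.

Besides the shell and the picture viewer there is one more tool, called after "Emit:" as name([rows], argument=value, ...), one row to a line, values as JSON. play_rows: Moves the arm, as the interface text tells. Its arguments: {"type":"object","properties":{"increments":{"type":"array","items":{"type":"array","items":{"type":"number"}}},"newtons":{"type":"number"}},"required":["increments"]}

```bash
ls; mkdir -p pics; cat > h.py <<'E'
import numpy as np,cv2
from rig import bot,eyes
def cal(n):
    c=eyes.get_calibration(n); f=240/np.tan(np.radians(c['vfov']/2)); return f,c['cx'],c['cy'],np.array(c['pose']),c
def pt(n,u,v,d,C=None):
    f,cx,cy,P,_=C or cal(n)
    return (P@np.array([(u-cx)/f*d,-(v-cy)/f*d,-d,1]))[:3]
def proj(n,p,C=None):
    f,cx,cy,P,_=C or cal(n)
    q=np.linalg.inv(P)@np.append(p,1); return cx+f*q[0]/-q[2], cy-f*q[1]/-q[2]
def plane(n,u,v,z,C=None):
    f,cx,cy,P,_=C or cal(n)
    r=P[:3,:3]@np.array([(u-cx)/f,-(v-cy)/f,-1]); t=(z-P[2,3])/r[2]; return P[:3,3]+t*r
E
python3 - <<'E'
from h import *
s=bot.read_state(); print({k:np.round(v,3).tolist() for k,v in s.items()})
for n in ['scene','side','wrist']:
    print(n,eyes.get_calibration(n))
    im,d=eyes.grab_frame(n); cv2.imwrite(f'pics/{n}0.png',im); np.save(f'{n}0.npy',d)
E
```

```text
pics
{'time_s': 0.0, 'joint_positions': [-1.145, 0.69, -0.195, 1.566, 0.157, 0.903, -0.215], 'qvel': [-0.001, -0.0, 0.002, 0.001, 0.001, -0.0, -0.001], 'effort': [-0.001, -52.756, -1.267, -15.343, -0.053, 0.006, 0.0], 'ee_pos': [238.452, 577.013, 237.9], 'tool_rot': [[-0.924, 0.382, -0.001], [0.382, 0.924, -0.002], [-0.0, -0.002, -1.0]], 'wrist_force': [0.756, -0.205, -0.886], 'ft_torque': [-0.007, 0.002, -0.068], 'width': 87.935}
scene {'vfov': 51.274588785364585, 'cx': 320.1660207508449, 'cy': 240.819853594859, 'pose': array([[ 4.68184673e-02, -5.39360408e-01,  8.40772491e-01,
         1.21289113e+03],
       [ 9.98850576e-01,  3.39356030e-02, -3.38511698e-02,
         5.35547869e+01],
       [-1.02741407e-02,  8.41390946e-01,  5.40329267e-01,
         5.79387048e+02],
       [ 0.00000000e+00,  0.00000000e+00,  0.00000000e+00,
         1.00000000e+00]])}
side {'vfov': 55.43474157870376, 'cx': 318.58968126047927, 'cy': 241.0630603917246, 'pose': array([[ 8.46503465e-01,  4.10599320e-01, -3.38880631e-01,
         2.80403604e+02],
       [-5.32185362e-01,  6.35269110e-01, -5.59653373e-01,
        -3.87056412e+02],
       [-1.45128981e-02,  6.54095831e-01,  7.56272451e-01,
         7.55639955e+02],
       [ 0.00000000e+00,  0.00000000e+00,  0.00000000e+00,
         1.00000000e+00]])}
wrist {'vfov': 70.66612446933625, 'cx': 314.4389425748787, 'cy': 237.07101734687888, 'pose': array([[ 3.82678922e-01, -8.86099714e-01, -2.61503614e-01,
         1.71414743e+02],
       [ 9.23880576e-01,  3.66650860e-01,  1.09598488e-01,
         6.04828079e+02],
       [-1.23466365e-03, -2.83539140e-01,  9.58959870e-01,
         3.84572660e+02],
       [ 0.00000000e+00,  0.00000000e+00,  0.00000000e+00,
         1.00000000e+00]])}
```

View pics/scene0.png

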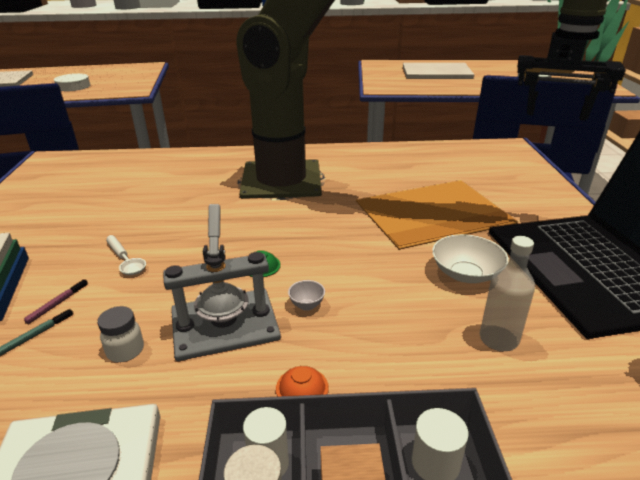

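View pics/side0.png

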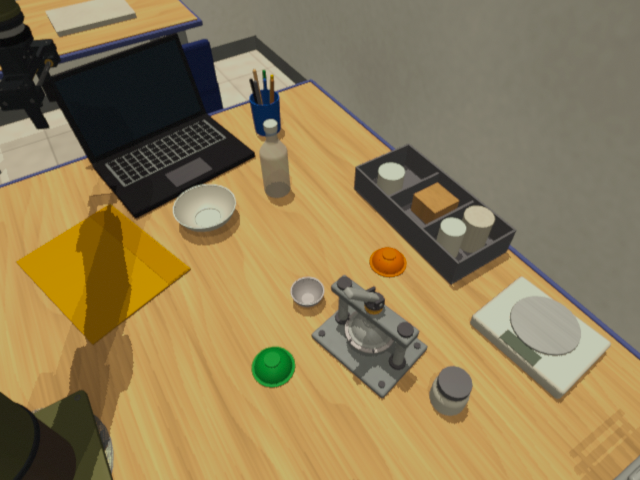

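View pics/wrist0.png

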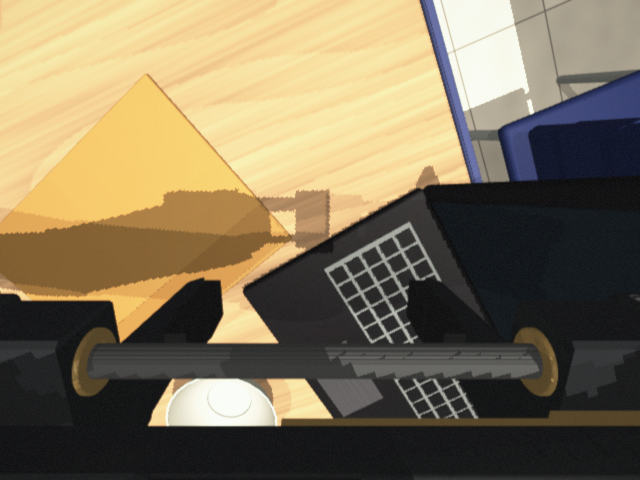

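The press with the mould is at scene (222,310). The lever runs from the head at (214,257) to a free end at (214,207), leaning back towards the robot. The green dome (265,263) and orange dome (302,382) are decoys outside the press. I'll enlarge to confirm.

```bash
python3 - <<'E'
import cv2,numpy as np
a=cv2.imread('pics/scene0.png')[190:360,150:330]; b=cv2.imread('pics/side0.png')[260:400,290:450]
a=cv2.resize(a,(636,600),interpolation=cv2.INTER_CUBIC);cv2.imwrite('pics/a.png',a)
cv2.imwrite('pics/b.png',cv2.resize(b,(640,560),interpolation=cv2.INTER_CUBIC))
E
```

```text
(no output)
```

View pics/a.png

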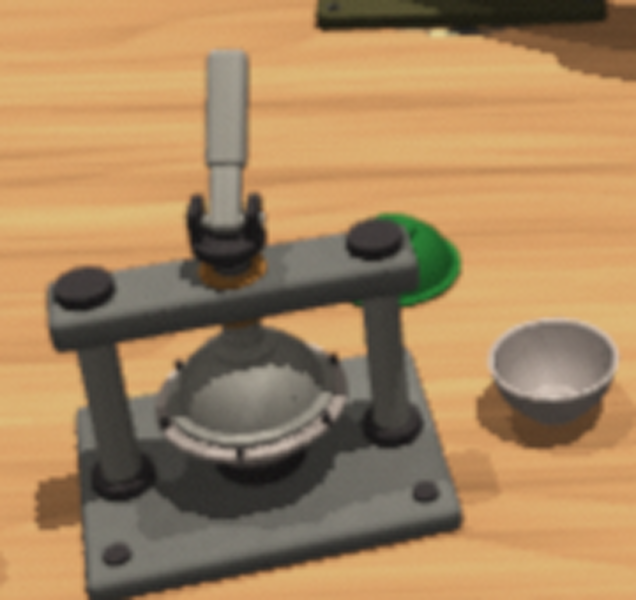

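View pics/b.png

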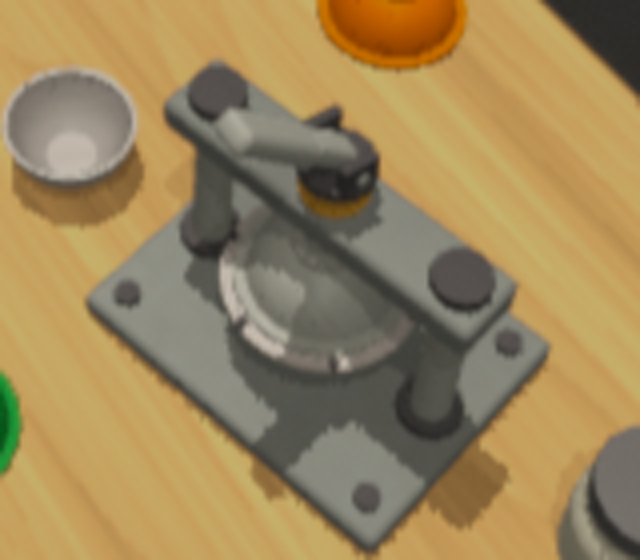

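```bash
cat >> h.py <<'E'
def tri(ms):
    A=np.zeros((3,3));b=np.zeros(3)
    for n,u,v,C in ms:
        f,cx,cy,P,_=C or cal(n)
        r=P[:3,:3]@np.array([(u-cx)/f,-(v-cy)/f,-1]); r/=np.linalg.norm(r)
        M=np.eye(3)-np.outer(r,r);A+=M;b+=M@P[:3,3]
    p=np.linalg.solve(A,b);e=[np.linalg.norm((np.eye(3)-0)@(p-P)) for P in []]
    return p,[tuple(np.round(np.array(proj(n,p,C))-[u,v],1)) for n,u,v,C in ms]
E
python3 - <<'E'
from h import *
print(eyes.get_calibration('scene').keys())
for n,ps in dict(scene=[(174.1,271.5),(255.6,257.6)],side=[(405.5,329.5),(344.5,283)]).items():
    q=[plane(n,*p,130) for p in ps]; print(n,np.round(q,1),np.linalg.norm(q[0]-q[1]),np.mean(q,0))
    d=np.load(n+'0.npy')
    for p in ps: print(np.round(pt(n,*p,d[int(round(p[1])),int(round(p[0]))]),1))
print(tri([('scene',214.3,205.5,None),('side',349,294,None)]))
d=np.load('scene0.npy')
for v in range(200,262,3): print(v,[np.round(pt('scene',u,v,d[v,u])).tolist() for u in (211,214,217)])
E
```

```text
dict_keys(['vfov', 'cx', 'cy', 'pose'])
scene [[ 586.2 -144.8  130. ]
 [ 556.3  -22.7  130. ]] 125.70797423440708 [571.2567623  -83.75791776 130.        ]
[ 587.3 -144.5  130.8]
[557.3 -22.6 130.7]
side [[ 577.4 -150.1  130. ]
 [ 547.8  -26.3  130. ]] 127.29202101921585 [562.58610305 -88.22524097 130.        ]
[ 578.1 -149.6  128.6]
[548.3 -25.6 128.8]
(array([511.60396925, -85.81191126, 201.03526467]), [(np.float64(-0.7), np.float64(0.4)), (np.float64(-0.6), np.float64(-0.5))])
200 [[107.0, -171.0, -0.0], [109.0, -163.0, 0.0], [106.0, -156.0, -1.0]]
203 [[120.0, -169.0, -2.0], [120.0, -162.0, -2.0], [123.0, -154.0, -1.0]]
206 [[517.0, -89.0, 204.0], [517.0, -84.0, 204.0], [521.0, -79.0, 206.0]]
209 [[524.0, -88.0, 202.0], [1213.0, 54.0, 579.0], [524.0, -79.0, 202.0]]
212 [[525.0, -88.0, 198.0], [525.0, -84.0, 197.0], [527.0, -79.0, 198.0]]
215 [[528.0, -89.0, 194.0], [528.0, -84.0, 194.0], [528.0, -79.0, 194.0]]
218 [[533.0, -88.0, 191.0], [531.0, -84.0, 190.0], [533.0, -79.0, 191.0]]
221 [[532.0, -89.0, 186.0], [535.0, -84.0, 187.0], [535.0, -79.0, 187.0]]
224 [[538.0, -89.0, 184.0
[... 236 characters left out ...]
.0, 175.0], [549.0, -79.0, 174.0]]
236 [[551.0, -89.0, 169.0], [551.0, -84.0, 170.0], [552.0, -79.0, 170.0]]
239 [[554.0, -89.0, 166.0], [553.0, -84.0, 165.0], [555.0, -79.0, 166.0]]
242 [[557.0, -89.0, 162.0], [558.0, -84.0, 163.0], [556.0, -80.0, 162.0]]
245 [[561.0, -89.0, 160.0], [560.0, -84.0, 159.0], [561.0, -79.0, 159.0]]
248 [[565.0, -88.0, 156.0], [563.0, -84.0, 155.0], [564.0, -79.0, 155.0]]
251 [[569.0, -88.0, 154.0], [567.0, -84.0, 152.0], [568.0, -79.0, 153.0]]
254 [[571.0, -88.0, 149.0], [570.0, -84.0, 149.0], [567.0, -80.0, 147.0]]
257 [[568.0, -90.0, 142.0], [570.0, -85.0, 143.0], [569.0, -80.0, 142.0]]
260 [[577.0, -88.0, 143.0], [578.0, -84.0, 143.0], [578.0, -79.0, 143.0]]
```

Emit:
play_rows([
  [2, -5, 1, 0, 0, 2, 0],
  [4.5, -10, 2, 0, 0, 4, 0],
  [7, -16, 3, 0, 0, 6, 0],
  [9.5, -22, 4, 0, 0, 8, 0],
  [12, -28, 5, 0, 0, 10, 0],
  [14.5, -34, 6, 0, 0, 12, 0],
  [17, -40, 6, 0, 0, 14, 0],
  [19.5, -46, 6, 0, 0, 16, 0],
  [22, -52, 6, 0, 0, 18, 0],
  [24.5, -57, 6, 0, 0, 20, 0],
  [27, -61.5, 6, 0, 0, 22, 0],
  [28.5, -65, 6, 0, 0, 22.4, 0],
  [29, -66.3, 6, 0, 0, 22.4, 0],
  [29, -66.3, 6, 0, 0, 22.4, 0],
  [29, -66.3, 6, 0, 0, 22.4, 0],
  [29, -66.3, 6, 0, 0, 22.4, 0],
], newtons=10)

```text
time_s: 2.15
ee_pos: [528.3, -83.4, 299.0]
tool_rot: [[-1.0, -0.002, -0.0], [-0.002, 1.0, 0.001], [0.0, 0.001, -1.0]]
wrist_force: [-0.3, -0.5, -0.5]
width: 87.9
```

```bash
python3 - <<'E'
from h import *
import pickle
s=bot.read_state(); print({k:np.round(v,3).tolist() for k,v in s.items()})
C=cal('wrist'); pickle.dump(C,open('w1.pkl','wb'))
im,d=eyes.grab_frame('wrist'); cv2.imwrite('pics/w1.png',im); np.save('w1.npy',d)
E
```

```text
{'time_s': 2.15, 'joint_positions': [0.271, 0.505, -0.316, 1.755, 0.19, 0.912, 1.448], 'qvel': [0.004, 0.002, 0.008, -0.004, 0.001, 0.001, 0.001], 'effort': [0.138, -43.266, -1.978, -15.313, 0.013, 0.08, -0.005], 'ee_pos': [528.332, -83.443, 298.965], 'tool_rot': [[-1.0, -0.002, -0.0], [-0.002, 1.0, 0.001], [0.0, 0.001, -1.0]], 'wrist_force': [-0.339, -0.453, -0.465], 'ft_torque': [-0.019, -0.039, 0.011], 'width': 87.915}
```

View pics/w1.png

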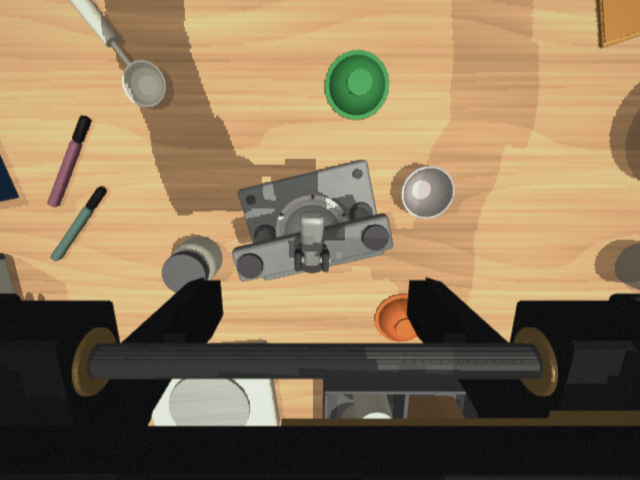

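Wrist view: nuts at about (249,264) and (375,236), bolt fork at (312,258), lever end at (313,228). Enlarging to measure.

```bash
python3 - <<'E'
import cv2
a=cv2.imread('pics/w1.png')[205:290,225:400]
cv2.imwrite('pics/w1c.png',cv2.resize(a,(787,382),interpolation=cv2.INTER_CUBIC))
E
```

```text
(no output)
```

View pics/w1c.png

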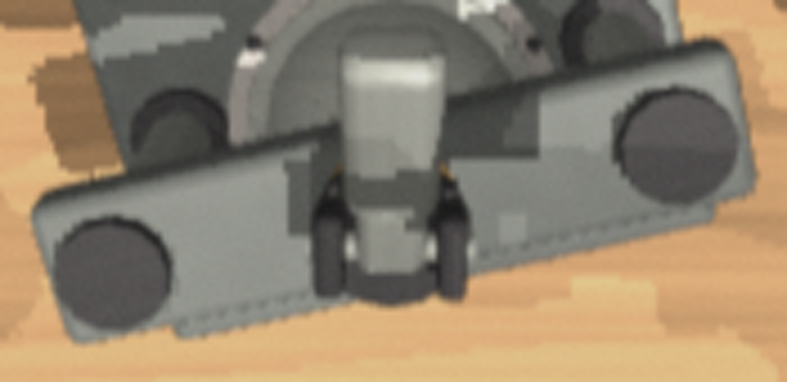

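```bash
python3 - <<'E'
from h import *
import pickle
C=pickle.load(open('w1.pkl','rb')); d=np.load('w1.npy')
ps=[(249.9,265.4),(375.9,237.4)]
q=[plane('wrist',*p,130,C) for p in ps]; print(np.round(q,1),np.linalg.norm(q[0]-q[1]),np.mean(q,0))
for p in ps: print(pt('wrist',*p,d[int(p[1]),int(p[0])],C))
print('pin',plane('wrist',312.1,260.1,144,C),pt('wrist',312.1,260.1,d[260,312],C))
for v in range(218,262,4): print(v,[np.round(pt('wrist',u,v,d[v,u],C)).tolist() for u in (306,312,319)])
for n in ('w1',):
  pass
# cross-check
print(tri([('wrist',249.9,265.4,C),('scene',174.1,271.5,None),('side',405.5,329.5,None)]))
print(tri([('wrist',375.9,237.4,C),('scene',255.6,257.6,None),('side',344.5,283,None)]))
E
```

```text
[[ 578.4 -147.9  130. ]
 [ 549.2  -23.9  130. ]] 127.42332343200214 [563.80372218 -85.9276786  130.        ]
[ 578.58666038 -148.03014406  129.56048235]
[549.09620914 -23.97565764 130.32238455]
pin [567.5431527  -85.87752569 144.        ] [561.01516951 -85.7695561  161.59450507]
218 [[512.0, -90.0, 206.0], [512.0, -86.0, 206.0], [512.0, -80.0, 206.0]]
222 [[515.0, -90.0, 208.0], [514.0, -86.0, 208.0], [514.0, -80.0, 208.0]]
226 [[518.0, -90.0, 205.0], [518.0, -86.0, 206.0], [518.0, -80.0, 205.0]]
230 [[522.0, -90.0, 202.0], [522.0, -86.0, 202.0], [522.0, -80.0, 202.0]]
234 [[527.0, -90.0, 197.0], [527.0, -86.0, 197.0], [527.0, -80.0, 197.0]]
238 [[531.0, -90.0, 192.0], [531.0, -86.0, 194.0], [531.0, -80.0, 193.0]]
242 [[536.0, -90.0, 188.0], [536.0, -86.0, 189.0], [536.0, -80.0, 188.0]]
246 [[541.0, -91.0, 182.0], [541.0, -86.0, 182.0], [541.0, -80.0, 183.0]]
250 [[546.0, -91.0, 177.0], [546.0, -86.0, 177.0], [546.0, -80.0, 178.0]]
254 [[553.0, -91.0, 168.0], [552.0, -86.0, 170.0], [554.0, -80.0, 166.0]]
258 [[558.0, -91.0, 164.0], [558.0, -86.0, 164.0], [560.0, -80.0, 158.0]]
(array([ 579.76592294, -148.01733974,  125.37241464]), [(np.float64(0.8), np.float64(-0.4)), (np.float64(-0.8), np.float64(0.0)), (np.float64(-0.1), np.float64(-0.2))])
(array([550.08327107, -23.38422821, 125.56663673]), [(np.float64(-0.3), np.float64(-0.4)), (np.float64(0.0), np.float64(0.1)), (np.float64(0.1), np.float64(-0.3))])
```

Emit:
play_rows([
  [-0.3, -0.1, -2, 0, 0, 0, 0],
  [-0.65, -0.1, -5, 0, 0, 0, 0],
  [-0.65, -0.1, -8, 0, 0, 0, 0],
  [-0.65, -0.1, -10.5, 0, 0, 0, 0],
  [-0.65, -0.1, -12, 0, 0, 0, 60],
  [-0.65, -0.1, -12.7, 0, 0, 0, 120],
  [-0.65, -0.1, -12.7, 0, 0, 0, 150],
  [-0.65, -0.1, -12.7, 0, 0, 0, 150],
  [-0.65, -0.1, -12.7, 0, 0, 0, 150],
], newtons=40)

```text
time_s: 3.32
ee_pos: [522.6, -86.4, 172.4]
tool_rot: [[-1.0, 0.001, 0.001], [0.001, 1.0, -0.0], [-0.001, -0.0, -1.0]]
wrist_force: [1.0, 0.3, -0.8]
width: 40.2
```

```bash
python3 - <<'E'
from h import *
s=bot.read_state(); print({k:np.round(v,3).tolist() for k,v in s.items()})
for n in ('wrist','scene','side'):
    im,d=eyes.grab_frame(n); 
    if n=='wrist': cv2.imwrite('pics/w2.png',im)
    else:
        u,v=map(int,proj(n,[540,-86,170])); c=cv2.resize(im[max(0,v-70):v+70,u-90:u+90],(540,420),interpolation=cv2.INTER_CUBIC); cv2.imwrite(f'pics/{n}2.png',c)
E
python3 -c "
import cv2,numpy as np
a=[cv2.imread(f'pics/{n}2.png') for n in ('scene','side')]
cv2.imwrite('pics/c2.png',cv2.resize(np.hstack(a),(800,311)))"
```

```text
{'time_s': 3.325, 'joint_positions': [0.231, 0.668, -0.252, 1.918, 0.282, 0.588, 1.365], 'qvel': [0.001, 0.003, 0.002, 0.003, 0.001, 0.001, -0.001], 'effort': [-0.034, -46.644, -1.695, -10.518, 0.005, 0.076, 0.0], 'ee_pos': [522.627, -86.406, 172.402], 'tool_rot': [[-1.0, 0.001, 0.001], [0.001, 1.0, -0.0], [-0.001, -0.0, -1.0]], 'wrist_force': [0.974, 0.265, -0.777], 'ft_torque': [0.063, -0.034, 0.012], 'width': 40.247}
```

View pics/w2.png

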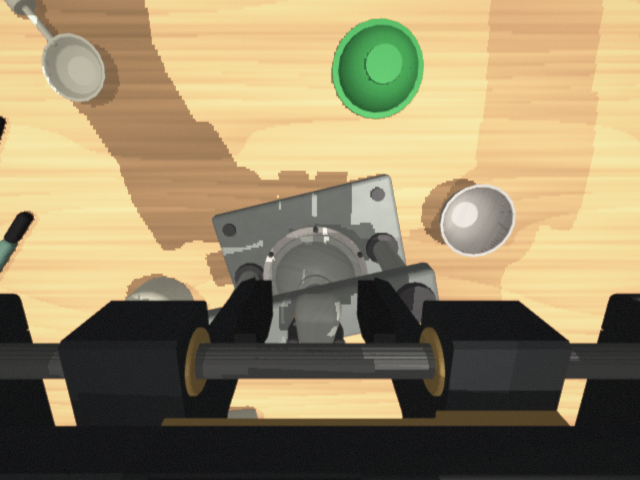

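View pics/c2.png

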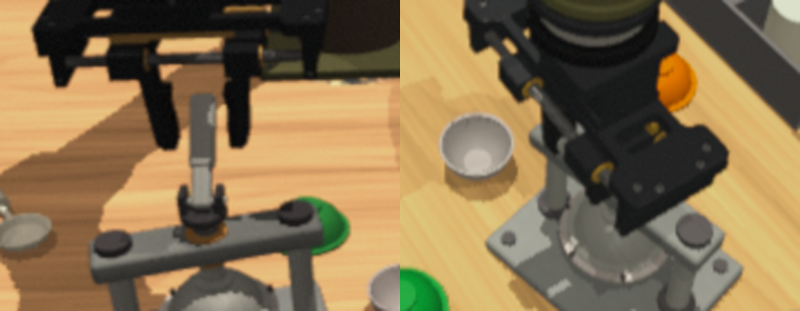

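Emit:
play_rows([
  [0, 0, 0, 0, 0, 0, 175],
  [0, 0, 0, 0, 0, 0, 190],
  [0, 0, 0, 0, 0, 0, 196],
  [0, 0, 0, 0, 0, 0, 196],
  [0, 0, 0, 0, 0, 0, 196],
], newtons=25)

```text
time_s: 4.1
ee_pos: [522.1, -86.3, 171.7]
tool_rot: [[-1.0, 0.001, -0.0], [0.001, 1.0, 0.0], [0.0, 0.0, -1.0]]
wrist_force: [-0.3, -0.0, 0.4]
width: 20.5
```

```bash
cat > arc.py <<'E'
import sys,numpy as np
from h import bot
s=bot.read_state(); print({k:np.round(s[k],2).tolist() for k in ('time_s','ee_pos','wrist_force','ft_torque','width')}, 'q7',round(s['joint_positions'][6],2))
R=s['tool_rot'];th=np.arctan2(R[1][0],R[0][0]) # azimuth of tool x (180-theta)
t=np.array([np.sin(th),-np.cos(th)]) ; r=np.array([np.cos(th),np.sin(th)])
w=np.array(s['wrist_force'])[:2]
print('theta',round((180-np.degrees(th))%360,2),'resist(against cw)',round(-w@t,2),'radial',round(w@r,2),'r_meas',np.round(np.linalg.norm(np.array(s['ee_pos'])[:2]-[564.1,-86.3]),1))
if len(sys.argv)>1:
    a,b,n=map(float,sys.argv[1:4]); c=lambda x:42*np.array([-np.cos(x),np.sin(x)])
    for k in np.linspace(a,b,int(n)+1)[1:]:
        p=(c(np.radians(k))-c(np.radians(a)))/10
        print([round(p[0],2),round(p[1],2),round(-.19*np.radians(k-a),3),0,0,round(-(k-a),1),196],end=', ')
    print()
E
python3 arc.py 0 20 10
```

```text
{'time_s': 4.1, 'ee_pos': [522.13, -86.34, 171.72], 'wrist_force': [-0.34, -0.02, 0.41], 'ft_torque': [0.07, 0.03, 0.05], 'width': 20.45} q7 1.37
theta 0.05 resist(against cw) 0.02 radial 0.34 r_meas 42.0
[np.float64(0.0), np.float64(0.15), np.float64(-0.007), 0, 0, np.float64(-2.0), 196], [np.float64(0.01), np.float64(0.29), np.float64(-0.013), 0, 0, np.float64(-4.0), 196], [np.float64(0.02), np.float64(0.44), np.float64(-0.02), 0, 0, np.float64(-6.0), 196], [np.float64(0.04), np.float64(0.58), np.float64(-0.027), 0, 0, np.float64(-8.0), 196], [np.float64(0.06), np.float64(0.73), np.float64(-0.033), 0, 0, np.float64(-10.0), 196], [np.float64(0.09), np.float64(0.87), np.float64(-0.04), 0, 0, np.float64(-12.0), 196], [np.float64(0.12), np.float64(1.02), np.float64(-0.046), 0, 0, np.float64(-14.0), 196], [np.float64(0.16), np.float64(1.16), np.float64(-0.053), 0, 0, np.float64(-16.0), 196], [np.float64(0.21), np.float64(1.3), np.float64(-0.06), 0, 0, np.float64(-18.0), 196], [np.float64(0.25), np.float64(1.44), np.float64(-0.066), 0, 0, np.float64(-20.0), 196],
```

Emit:
play_rows([
  [0, 0.15, -0.01, 0, 0, -2, 196],
  [0.01, 0.29, -0.01, 0, 0, -4, 196],
  [0.02, 0.44, -0.02, 0, 0, -6, 196],
  [0.04, 0.58, -0.03, 0, 0, -8, 196],
  [0.06, 0.73, -0.03, 0, 0, -10, 196],
  [0.09, 0.87, -0.04, 0, 0, -12, 196],
  [0.12, 1.02, -0.05, 0, 0, -14, 196],
  [0.16, 1.16, -0.05, 0, 0, -16, 196],
  [0.21, 1.3, -0.06, 0, 0, -18, 196],
  [0.25, 1.44, -0.07, 0, 0, -20, 196],
])

```text
time_s: 5.35
ee_pos: [524.6, -71.8, 171.0]
tool_rot: [[-0.939, 0.345, -0.0], [0.345, 0.939, 0.0], [0.0, -0.0, -1.0]]
wrist_force: [0.4, -4.6, -0.7]
width: 20.2
```

```bash
sed -i 's/print(\[round(p\[0\],2).*/print([round(float(x),2) for x in (p[0],p[1],-.19*np.radians(k-a))]+[0,0,round(float(a-k),1),196],end=", ")/' arc.py
python3 arc.py 20 40 10
```

```text
{'time_s': 5.35, 'ee_pos': [524.56, -71.84, 171.02], 'wrist_force': [0.37, -4.6, -0.72], 'ft_torque': [-0.73, 0.02, 0.04], 'width': 20.23} q7 1.1
theta 20.18 resist(against cw) 4.19 radial -1.94 r_meas 42.1
[0.05, 0.14, -0.01, 0, 0, -2.0, 196], [0.11, 0.27, -0.01, 0, 0, -4.0, 196], [0.17, 0.4, -0.02, 0, 0, -6.0, 196], [0.24, 0.54, -0.03, 0, 0, -8.0, 196], [0.31, 0.66, -0.03, 0, 0, -10.0, 196], [0.38, 0.79, -0.04, 0, 0, -12.0, 196], [0.46, 0.91, -0.05, 0, 0, -14.0, 196], [0.55, 1.03, -0.05, 0, 0, -16.0, 196], [0.64, 1.15, -0.06, 0, 0, -18.0, 196], [0.73, 1.26, -0.07, 0, 0, -20.0, 196],
```

Emit:
play_rows([
  [0.05, 0.14, -0.01, 0, 0, -2, 196],
  [0.11, 0.27, -0.01, 0, 0, -4, 196],
  [0.17, 0.4, -0.02, 0, 0, -6, 196],
  [0.24, 0.54, -0.03, 0, 0, -8, 196],
  [0.31, 0.66, -0.03, 0, 0, -10, 196],
  [0.38, 0.79, -0.04, 0, 0, -12, 196],
  [0.46, 0.91, -0.05, 0, 0, -14, 196],
  [0.55, 1.03, -0.05, 0, 0, -16, 196],
  [0.64, 1.15, -0.06, 0, 0, -18, 196],
  [0.73, 1.26, -0.07, 0, 0, -20, 196],
])

```text
time_s: 6.6
ee_pos: [531.8, -59.2, 170.3]
tool_rot: [[-0.764, 0.645, -0.0], [0.645, 0.764, 0.0], [0.0, -0.0, -1.0]]
wrist_force: [-1.9, -3.9, 0.2]
width: 20.5
```

```bash
python3 arc.py 40 55 8
```

```text
{'time_s': 6.6, 'ee_pos': [531.78, -59.18, 170.28], 'wrist_force': [-1.85, -3.91, 0.2], 'ft_torque': [-0.73, 0.33, -0.05], 'width': 20.51} q7 0.84
theta 40.18 resist(against cw) 4.18 radial -1.11 r_meas 42.2
[0.09, 0.1, -0.01, 0, 0, -1.9, 196], [0.18, 0.2, -0.01, 0, 0, -3.8, 196], [0.28, 0.3, -0.02, 0, 0, -5.6, 196], [0.38, 0.4, -0.02, 0, 0, -7.5, 196], [0.48, 0.49, -0.03, 0, 0, -9.4, 196], [0.59, 0.58, -0.04, 0, 0, -11.2, 196], [0.7, 0.66, -0.04, 0, 0, -13.1, 196], [0.81, 0.74, -0.05, 0, 0, -15.0, 196],
```

```bash
python3 arc.py 40 60 10|tail -1;python3 arc.py 60 80 10|tail -1;python3 arc.py 80 100 10|tail -1;python3 arc.py 100 120 10|tail -1
```

```text
[0.1, 0.11, -0.01, 0, 0, -2.0, 196], [0.2, 0.22, -0.01, 0, 0, -4.0, 196], [0.3, 0.32, -0.02, 0, 0, -6.0, 196], [0.41, 0.42, -0.03, 0, 0, -8.0, 196], [0.52, 0.52, -0.03, 0, 0, -10.0, 196], [0.63, 0.61, -0.04, 0, 0, -12.0, 196], [0.75, 0.7, -0.05, 0, 0, -14.0, 196], [0.87, 0.78, -0.05, 0, 0, -16.0, 196], [0.99, 0.86, -0.06, 0, 0, -18.0, 196], [1.12, 0.94, -0.07, 0, 0, -20.0, 196], 
[0.13, 0.07, -0.01, 0, 0, -2.0, 196], [0.26, 0.14, -0.01, 0, 0, -4.0, 196], [0.39, 0.2, -0.02, 0, 0, -6.0, 196], [0.53, 0.26, -0.03, 0, 0, -8.0, 196], [0.66, 0.31, -0.03, 0, 0, -10.0, 196], [0.8, 0.36, -0.04, 0, 0, -12.0, 196], [0.94, 0.4, -0.05, 0, 0, -14.0, 196], [1.08, 0.44, -0.05, 0, 0, -16.0, 196], [1.23, 0.47, -0.06, 0, 0, -18.0, 196], [1.37, 0.5, -0.07, 0, 0, -20.0, 196], 
[0.14, 0.02, -0.01, 0, 0, -2.0, 196], [0.29, 0.04, -0.01, 0, 0, -4.0, 196], [0.44, 0.05, -0.02, 0, 0, -6.0, 196], [0.58, 0.06, -0.03, 0, 0, -8.0, 196], [0.73, 0.06, -0.03, 0, 0, -10.0, 196], [0.88, 0.06, -0.04, 0, 0, -12.0, 196], [1.02, 0.05, -0.05, 0, 0, -14.0, 196], [1.17, 0.04, -0.05, 0, 0, -16.0, 196], [1.31, 0.02, -0.06, 0, 0, -18.0, 196], [1.46, 0.0, -0.07, 0, 0, -20.0, 196], 
[0.14, -0.03, -0.01, 0, 0, -2.0, 196], [0.29, -0.06, -0.01, 0, 0, -4.0, 196], [0.43, -0.1, -0.02, 0, 0, -6.0, 196], [0.57, -0.14, -0.03, 0, 0, -8.0, 196], [0.71, -0.19, -0.03, 0, 0, -10.0, 196], [0.84, -0.24, -0.04, 0, 0, -12.0, 196], [0.98, -0.3, -0.05, 0, 0, -14.0, 196], [1.11, -0.36, -0.05, 0, 0, -16.0, 196], [1.24, -0.43, -0.06, 0, 0, -18.0, 196], [1.37, -0.5, -0.07, 0, 0, -20.0, 196],
```

Emit:
play_rows([
  [0.1, 0.11, -0.01, 0, 0, -2, 196],
  [0.2, 0.22, -0.01, 0, 0, -4, 196],
  [0.3, 0.32, -0.02, 0, 0, -6, 196],
  [0.41, 0.42, -0.03, 0, 0, -8, 196],
  [0.52, 0.52, -0.03, 0, 0, -10, 196],
  [0.63, 0.61, -0.04, 0, 0, -12, 196],
  [0.75, 0.7, -0.05, 0, 0, -14, 196],
  [0.87, 0.78, -0.05, 0, 0, -16, 196],
  [0.99, 0.86, -0.06, 0, 0, -18, 196],
  [1.12, 0.94, -0.07, 0, 0, -20, 196],
])

```text
time_s: 7.85
ee_pos: [543.0, -49.7, 169.6]
tool_rot: [[-0.497, 0.868, -0.0], [0.868, 0.497, 0.0], [0.0, -0.0, -1.0]]
wrist_force: [-3.3, -1.8, 1.8]
width: 20.4
```

```bash
python3 arc.py
```

```text
{'time_s': 7.85, 'ee_pos': [543.04, -49.68, 169.58], 'wrist_force': [-3.29, -1.82, 1.77], 'ft_torque': [-0.48, 0.63, 0.04], 'width': 20.41} q7 0.59
theta 60.17 resist(against cw) 3.76 radial 0.06 r_meas 42.2
```

Emit:
play_rows([
  [0.13, 0.07, -0.01, 0, 0, -2, 196],
  [0.26, 0.14, -0.01, 0, 0, -4, 196],
  [0.39, 0.2, -0.02, 0, 0, -6, 196],
  [0.53, 0.26, -0.03, 0, 0, -8, 196],
  [0.66, 0.31, -0.03, 0, 0, -10, 196],
  [0.8, 0.36, -0.04, 0, 0, -12, 196],
  [0.94, 0.4, -0.05, 0, 0, -14, 196],
  [1.08, 0.44, -0.05, 0, 0, -16, 196],
  [1.23, 0.47, -0.06, 0, 0, -18, 196],
  [1.37, 0.5, -0.07, 0, 0, -20, 196],
])

```text
time_s: 9.1
ee_pos: [556.9, -44.7, 168.9]
tool_rot: [[-0.171, 0.985, -0.0], [0.985, 0.171, 0.0], [0.0, 0.0, -1.0]]
wrist_force: [-3.2, -0.0, 1.8]
width: 20.2
```

```bash
sed -i "s/^if len/m=np.array(s['ft_torque'])[:2]; print('M radial',round(float(m@r),3),'M tang',round(float(m@t),3))\nif len/" arc.py; python3 arc.py
```

```text
{'time_s': 9.1, 'ee_pos': [556.89, -44.7, 168.93], 'wrist_force': [-3.2, -0.01, 1.76], 'ft_torque': [-0.17, 0.84, -0.01], 'width': 20.23} q7 0.35
theta 80.17 resist(against cw) 3.16 radial 0.54 r_meas 42.2
M radial 0.859 M tang -0.024
```

Emit:
play_rows([
  [0.14, 0.02, -0.01, 0, 0, -2, 196],
  [0.29, 0.04, -0.01, 0, 0, -4, 196],
  [0.44, 0.05, -0.02, 0, 0, -6, 196],
  [0.58, 0.06, -0.03, 0, 0, -8, 196],
  [0.73, 0.06, -0.03, 0, 0, -10, 196],
  [0.88, 0.06, -0.04, 0, 0, -12, 196],
  [1.02, 0.05, -0.05, 0, 0, -14, 196],
  [1.17, 0.04, -0.05, 0, 0, -16, 196],
  [1.31, 0.02, -0.06, 0, 0, -18, 196],
  [1.46, 0.0, -0.07, 0, 0, -20, 196],
])

```text
time_s: 10.35
ee_pos: [571.6, -44.7, 168.3]
tool_rot: [[0.177, 0.984, 0.0], [0.984, -0.177, 0.0], [0.0, 0.0, -1.0]]
wrist_force: [-3.9, 0.8, 2.2]
width: 20.5
```

```bash
python3 arc.py; python3 -c "
from h import *
for n in ('side','scene'):
    im,d=eyes.grab_frame(n);u,v=map(int,proj(n,[564,-70,165])); cv2.imwrite(f'pics/{n}3.png',cv2.resize(im[max(0,v-70):v+70,u-90:u+90],(400,311),interpolation=cv2.INTER_CUBIC))
cv2.imwrite('pics/c3.png',np.hstack([cv2.imread(f'pics/{n}3.png') for n in ('scene','side')]))"
```

```text
{'time_s': 10.35, 'ee_pos': [571.62, -44.74, 168.26], 'wrist_force': [-3.86, 0.77, 2.15], 'ft_torque': [0.28, 0.86, 0.0], 'width': 20.45} q7 0.11
theta 100.17 resist(against cw) 3.94 radial 0.08 r_meas 42.2
M radial 0.894 M tang 0.126
```

View pics/c3.png

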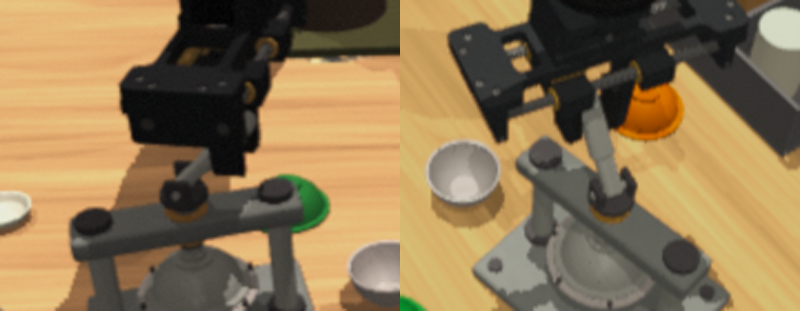

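The lever follows between the fingers, still open, with no bearing yet. I'll continue.

Emit:
play_rows([
  [0.14, -0.03, -0.01, 0, 0, -2, 196],
  [0.29, -0.06, -0.01, 0, 0, -4, 196],
  [0.43, -0.1, -0.02, 0, 0, -6, 196],
  [0.57, -0.14, -0.03, 0, 0, -8, 196],
  [0.71, -0.19, -0.03, 0, 0, -10, 196],
  [0.84, -0.24, -0.04, 0, 0, -12, 196],
  [0.98, -0.3, -0.05, 0, 0, -14, 196],
  [1.11, -0.36, -0.05, 0, 0, -16, 196],
  [1.24, -0.43, -0.06, 0, 0, -18, 196],
  [1.37, -0.5, -0.07, 0, 0, -20, 196],
])

```text
time_s: 11.7
ee_pos: [585.2, -49.8, 167.6]
tool_rot: [[0.503, 0.865, -0.0], [0.865, -0.503, 0.0], [0.0, -0.0, -1.0]]
wrist_force: [-3.8, 3.5, 4.1]
width: 20.7
```

```bash
python3 arc.py 120 130 5;python3 arc.py 120 140 10 | tail -1;python3 arc.py 140 160 10 | tail -1
```

```text
{'time_s': 11.7, 'ee_pos': [585.17, -49.81, 167.58], 'wrist_force': [-3.84, 3.47, 4.07], 'ft_torque': [0.67, 0.88, -0.0], 'width': 20.75} q7 -0.14
theta 120.17 resist(against cw) 5.07 radial 1.07 r_meas 42.1
M radial 1.1 M tang 0.139
[0.13, -0.08, -0.01, 0, 0, -2.0, 196], [0.25, -0.16, -0.01, 0, 0, -4.0, 196], [0.37, -0.24, -0.02, 0, 0, -6.0, 196], [0.49, -0.33, -0.03, 0, 0, -8.0, 196], [0.6, -0.42, -0.03, 0, 0, -10.0, 196], 
[0.13, -0.08, -0.01, 0, 0, -2.0, 196], [0.25, -0.16, -0.01, 0, 0, -4.0, 196], [0.37, -0.24, -0.02, 0, 0, -6.0, 196], [0.49, -0.33, -0.03, 0, 0, -8.0, 196], [0.6, -0.42, -0.03, 0, 0, -10.0, 196], [0.71, -0.52, -0.04, 0, 0, -12.0, 196], [0.82, -0.62, -0.05, 0, 0, -14.0, 196], [0.92, -0.72, -0.05, 0, 0, -16.0, 196], [1.02, -0.83, -0.06, 0, 0, -18.0, 196], [1.12, -0.94, -0.07, 0, 0, -20.0, 196], 
[0.09, -0.11, -0.01, 0, 0, -2.0, 196], [0.18, -0.23, -0.01, 0, 0, -4.0, 196], [0.26, -0.35, -0.02, 0, 0, -6.0, 196], [0.34, -0.47, -0.03, 0, 0, -8.0, 196], [0.42, -0.6, -0.03, 0, 0, -10.0, 196], [0.49, -0.73, -0.04, 0, 0, -12.0, 196], [0.56, -0.86, -0.05, 0, 0, -14.0, 196], [0.62, -0.99, -0.05, 0, 0, -16.0, 196], [0.68, -1.13, -0.06, 0, 0, -18.0, 196], [0.73, -1.26, -0.07, 0, 0, -20.0, 196],
```

Emit:
play_rows([
  [0.13, -0.08, 0, 0, 0, -2, 196],
  [0.25, -0.16, 0, 0, 0, -4, 196],
  [0.37, -0.24, 0, 0, 0, -6, 196],
  [0.49, -0.33, 0, 0, 0, -8, 196],
  [0.6, -0.42, 0, 0, 0, -10, 196],
])

```text
time_s: 12.32
ee_pos: [590.6, -53.6, 167.4]
tool_rot: [[0.645, 0.764, -0.001], [0.764, -0.645, 0.001], [-0.0, -0.002, -1.0]]
wrist_force: [-6.0, 3.5, 2.9]
width: 20.2
```

```bash
python3 arc.py 130 140 5
```

```text
{'time_s': 12.32, 'ee_pos': [590.59, -53.61, 167.35], 'wrist_force': [-6.03, 3.47, 2.92], 'ft_torque': [0.75, 1.1, -0.01], 'width': 20.16} q7 -0.26
theta 130.15 resist(against cw) 6.85 radial -1.24 r_meas 42.1
M radial 1.325 M tang -0.138
[0.11, -0.1, -0.01, 0, 0, -2.0, 196], [0.22, -0.2, -0.01, 0, 0, -4.0, 196], [0.32, -0.3, -0.02, 0, 0, -6.0, 196], [0.42, -0.41, -0.03, 0, 0, -8.0, 196], [0.52, -0.52, -0.03, 0, 0, -10.0, 196],
```

Emit:
play_rows([
  [0.11, -0.1, 0, 0, 0, -2, 196],
  [0.22, -0.2, -0.01, 0, 0, -4, 196],
  [0.32, -0.3, -0.01, 0, 0, -6, 196],
  [0.42, -0.41, -0.02, 0, 0, -8, 196],
  [0.52, -0.52, -0.02, 0, 0, -10, 196],
])

```text
time_s: 12.95
ee_pos: [595.3, -58.0, 166.9]
tool_rot: [[0.767, 0.641, -0.003], [0.641, -0.767, 0.002], [-0.001, -0.003, -1.0]]
wrist_force: [-5.0, 5.4, 2.8]
width: 20.7
```

```bash
python3 arc.py 140 146 3; sleep 0; python3 -c "
from h import *
for n in ('side','scene'):
    im,d=eyes.grab_frame(n);u,v=map(int,proj(n,[564,-70,165])); cv2.imwrite(f'pics/{n}3.png',cv2.resize(im[max(0,v-70):v+70,u-90:u+90],(400,311),interpolation=cv2.INTER_CUBIC))
cv2.imwrite('pics/c4.png',np.hstack([cv2.imread(f'pics/{n}3.png') for n in ('scene','side')]))"; python3 arc.py
```

```text
{'time_s': 12.95, 'ee_pos': [595.33, -58.02, 166.87], 'wrist_force': [-4.98, 5.42, 2.85], 'ft_torque': [1.0, 1.12, 0.02], 'width': 20.75} q7 -0.38
theta 140.12 resist(against cw) 7.35 radial -0.35 r_meas 42.1
M radial 1.485 M tang -0.219
[0.09, -0.11, -0.01, 0, 0, -2.0, 196], [0.18, -0.23, -0.01, 0, 0, -4.0, 196], [0.26, -0.35, -0.02, 0, 0, -6.0, 196], 
{'time_s': 13.05, 'ee_pos': [595.57, -58.19, 166.87], 'wrist_force': [-4.2, 5.23, 2.37], 'ft_torque': [0.93, 1.04, -0.01], 'width': 20.3} q7 -0.38
theta 140.09 resist(against cw) 6.71 radial 0.14 r_meas 42.2
M radial 1.382 M tang -0.2
```

View pics/c4.png

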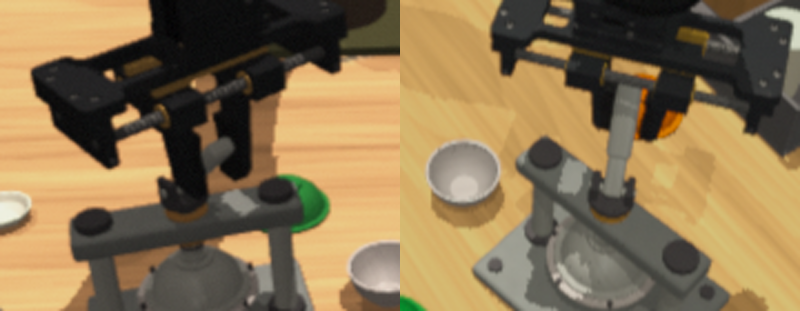

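Emit:
play_rows([
  [0.09, -0.11, 0, 0, 0, -2, 196],
  [0.18, -0.23, -0.01, 0, 0, -4, 196],
  [0.26, -0.35, -0.01, 0, 0, -6, 196],
])

```text
time_s: 13.42
ee_pos: [597.8, -61.1, 166.7]
tool_rot: [[0.83, 0.558, -0.003], [0.558, -0.83, 0.003], [-0.001, -0.004, -1.0]]
wrist_force: [-6.3, 6.9, 3.8]
width: 20.1
```

```bash
python3 arc.py
```

```text
{'time_s': 13.42, 'ee_pos': [597.83, -61.11, 166.71], 'wrist_force': [-6.34, 6.85, 3.79], 'ft_torque': [1.19, 1.25, 0.03], 'width': 20.07} q7 -0.46
theta 146.1 resist(against cw) 9.22 radial -1.44 r_meas 42.1
M radial 1.686 M tang -0.37
```

Turning force is about 9–10 N with a steady rise since roughly 112°, so clamping is about 50 N: snug. I'll release and look before folding.

Emit:
play_rows([
  [0, 0, 0, 0, 0, 0, 150],
  [0, 0, 0, 0, 0, 0, 60],
  [0, 0, 0, 0, 0, 0, 0],
  [0, 0, 2, 0, 0, 0, 0],
  [0, 0, 5, 0, 0, 0, 0],
  [0, 0, 9, 0, 0, 0, 0],
  [0, 0, 11.5, 0, 0, 0, 0],
  [0, 0, 12, 0, 0, 0, 0],
  [0, 0, 12, 0, 0, 0, 0],
  [0, 0, 12, 0, 0, 0, 0],
])

```text
time_s: 14.68
ee_pos: [598.3, -62.6, 285.9]
tool_rot: [[0.83, 0.558, -0.002], [0.558, -0.83, 0.0], [-0.002, -0.001, -1.0]]
wrist_force: [-0.9, -0.2, -0.6]
width: 88.4
```

```bash
python3 arc.py; python3 - <<'E'
from h import *
import pickle
C=cal('wrist'); pickle.dump(C,open('w5.pkl','wb'))
im,d=eyes.grab_frame('wrist'); np.save('w5.npy',d); cv2.imwrite('pics/w5.png',im)
u,v=map(int,proj('wrist',[570,-82,160],C)); print(u,v)
u0,v0=u-100,max(0,v-75); cv2.imwrite('pics/w5c.png',cv2.resize(im[v0:v0+150,u0:u0+200],(800,600),interpolation=cv2.INTER_CUBIC)); print(u0,v0)
E
```

```text
{'time_s': 14.68, 'ee_pos': [598.3, -62.6, 285.89], 'wrist_force': [-0.91, -0.21, -0.56], 'ft_torque': [-0.05, 0.17, 0.01], 'width': 88.35} q7 -0.54
theta 146.05 resist(against cw) 0.33 radial -0.87 r_meas 41.6
M radial 0.052 M tang -0.175
314 266
214 191
```

View pics/w5c.png

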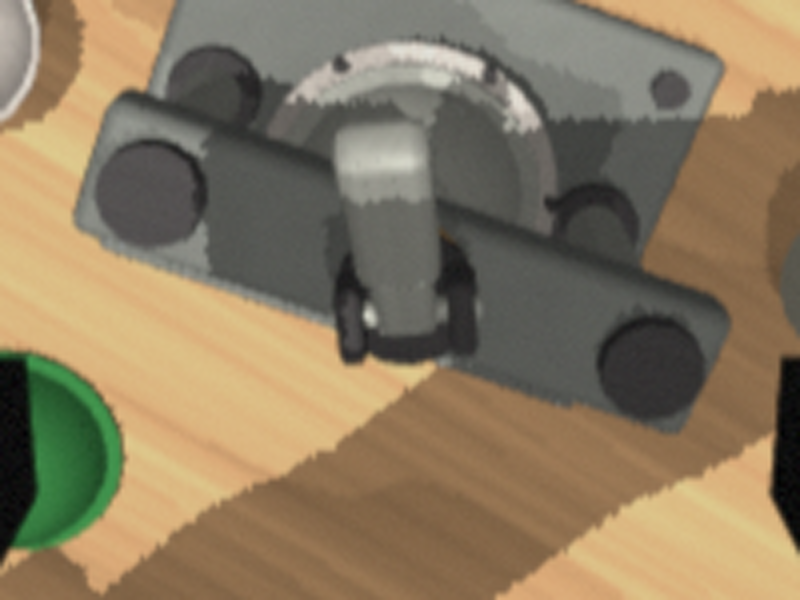

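```bash
python3 - <<'E'
from h import *
import pickle
C=pickle.load(open('w5.pkl','rb')); d=np.load('w5.npy')
g=lambda x,y:(214+x/4,191+y/4)
for x,y in [(152,193),(652,367)]:
    u,v=g(x,y); print('nut',plane('wrist',u,v,130,C),pt('wrist',u,v,d[int(round(v)),int(round(u))],C))
P=[]
for x,y in [(385,160),(386,180),(388,200),(391,220),(395,240),(398,260)]:
    u,v=g(x,y); p=pt('wrist',u,v,d[int(round(v)),int(round(u))],C); P.append(p); print(np.round(p,1))
P=np.array(P[1:]); k=np.polyfit(P[:,0],P[:,1],1); print('az',np.degrees(np.arctan(k[0])), 'y at 564', np.polyval(k,564.))
u0=np.array([.83,.558]); s=(P[:,:2]-[564,-86.3])@u0; print(np.c_[s,P[:,2]], np.polyfit(s,P[:,2],1))
E
```

```text
nut [550.60630447 -24.70491242 130.        ] [551.24818728 -24.69042951 131.78499522]
nut [ 580.38285231 -148.00227938  130.        ] [ 580.51320492 -147.79464206  130.4992203 ]
[604.9 -55.  202.8]
[601.2 -57.6 200.1]
[597.3 -60.6 196. ]
[592.8 -64.2 190.4]
[588.  -68.3 183.6]
[583.3 -72.1 178.2]
az 39.11989403539621 y at 564 -87.75427272491999
[[ 46.9150137  200.07836493]
 [ 41.92821634 196.04060033]
 [ 36.25604496 190.39849095]
 [ 29.97824499 183.62320314]
 [ 23.92551693 178.20162024]] [  0.97097911 154.90681416]
```

Emit:
play_rows([
  [1, 0.9, 0, 0, 0, 2, 100],
  [2.2, 2, 0, 0, 0, 4.6, 200],
  [3.2, 2.9, -1, 0, 0, 4.6, 255],
  [3.2, 2.9, -4, 0, 0, 4.6, 255],
  [3.2, 2.9, -7, 0, 0, 4.6, 255],
  [3.2, 2.9, -9, 0, 0, 4.6, 255],
  [3.2, 2.9, -9.7, 0, 0, 4.6, 255],
  [3.2, 2.9, -9.7, 0, 0, 4.6, 255],
  [3.2, 2.9, -9.7, 0, 0, 4.6, 255],
], newtons=20)

```text
time_s: 15.85
ee_pos: [631.7, -33.9, 191.1]
tool_rot: [[0.782, 0.623, 0.002], [0.623, -0.782, -0.0], [0.001, 0.001, -1.0]]
wrist_force: [-1.1, 0.3, 0.9]
width: 0.9
```

```bash
cat > fold.py <<'E'
from h import *
s=bot.read_state(); C=np.array([565,-86.4]);u=np.array([.783,.623])
p=np.array(s['ee_pos']);f=np.array(s['wrist_force'])
print('t',s['time_s'],'s',round((p[:2]-C)@u,1),'lat',round((p[:2]-C)@[-u[1],u[0]],1),'h',round(p[2]-146,1),'F s,lat,z',np.round([f[:2]@u,f[:2]@[-u[1],u[0]],f[2]],2),'M',np.round(s['ft_torque'],2),'w',round(s['width'],1), 'az',round(np.degrees(np.arctan2(s['tool_rot'][1][0],s['tool_rot'][0][0])),1))
E
python3 fold.py; python3 -c "
from h import *
for n in ('side','scene'):
    im,d=eyes.grab_frame(n);u,v=map(int,proj(n,[574,-70,165])); cv2.imwrite(f'pics/{n}3.png',cv2.resize(im[max(0,v-70):v+70,u-90:u+90],(400,311),interpolation=cv2.INTER_CUBIC))
cv2.imwrite('pics/c6.png',np.hstack([cv2.imread(f'pics/{n}3.png') for n in ('scene','side')]))"
```

```text
t 15.85 s 84.9 lat -0.4 h 45.1 F s,lat,z [-0.65  0.95  0.91] M [-0.09  0.04 -0.02] w 0.9 az 38.6
```

View pics/c6.png

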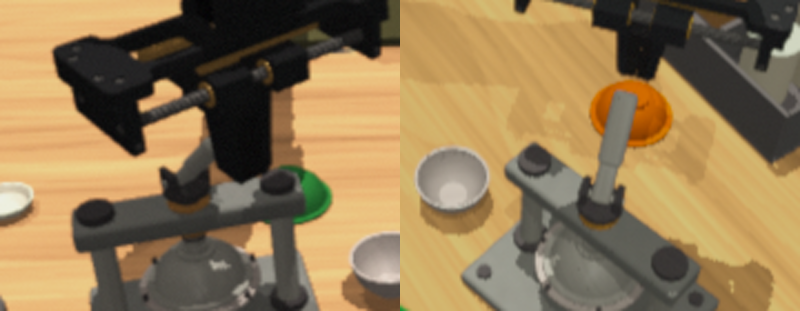

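Emit:
play_rows([
  [-0.39, -0.31, 0, 0, 0, 0, 255],
  [-0.78, -0.62, 0, 0, 0, 0, 255],
  [-1.17, -0.93, 0, 0, 0, 0, 255],
  [-1.57, -1.25, 0.1, 0, 0, 0, 255],
  [-1.96, -1.56, 0.15, 0, 0, 0, 255],
  [-2.35, -1.87, 0.2, 0, 0, 0, 255],
  [-2.74, -2.18, 0.25, 0, 0, 0, 255],
  [-3.13, -2.49, 0.3, 0, 0, 0, 255],
])

```text
time_s: 16.95
ee_pos: [604.6, -56.0, 196.0]
tool_rot: [[0.78, 0.626, 0.011], [0.626, -0.78, 0.003], [0.01, 0.005, -1.0]]
wrist_force: [5.2, 2.3, 4.6]
width: 0.1
```

```bash
python3 fold.py
```

```text
t 16.95 s 49.9 lat -0.9 h 50.0 F s,lat,z [ 5.5  -1.41  4.56] M [ 0.59 -0.7  -0.03] w 0.1 az 38.8
```

Emit:
play_rows([
  [-0.39, -0.31, 0.03, 0, 0, 0, 255],
  [-0.78, -0.62, 0.06, 0, 0, 0, 255],
  [-1.17, -0.93, 0.1, 0, 0, 0, 255],
  [-1.57, -1.25, 0.1, 0, 0, 0, 255],
  [-1.96, -1.56, 0.1, 0, 0, 0, 255],
  [-2.35, -1.87, 0.1, 0, 0, 0, 255],
  [-2.74, -2.18, 0.1, 0, 0, 0, 255],
])

```text
time_s: 17.82
ee_pos: [572.1, -80.5, 194.3]
tool_rot: [[0.782, 0.623, 0.0], [0.623, -0.782, 0.0], [0.0, 0.0, -1.0]]
wrist_force: [2.4, 1.8, 1.9]
width: 0.7
```

```bash
python3 fold.py; python3 -c "
from h import *
for n in ('side','scene'):
    im,d=eyes.grab_frame(n);u,v=map(int,proj(n,[574,-70,175])); cv2.imwrite(f'pics/{n}3.png',cv2.resize(im[max(0,v-70):v+70,u-90:u+90],(400,311),interpolation=cv2.INTER_CUBIC))
cv2.imwrite('pics/c7.png',np.hstack([cv2.imread(f'pics/{n}3.png') for n in ('scene','side')]))"; python3 fold.py
```

```text
t 17.825 s 9.3 lat 0.2 h 48.3 F s,lat,z [ 3.   -0.06  1.88] M [ 0.29 -0.34 -0.  ] w 0.7 az 38.6
t 17.925 s 8.4 lat 0.2 h 48.2 F s,lat,z [0.94 1.08 1.83] M [ 0.12 -0.06 -0.05] w 0.1 az 38.5
```

View pics/c7.png

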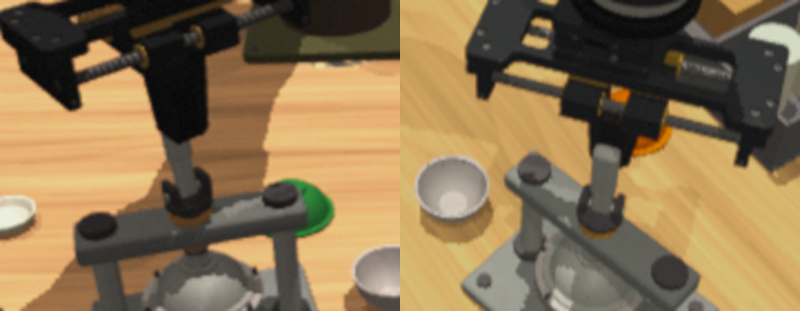

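Emit:
play_rows([
  [-0.4, -0.32, -0.04, 0, 0, 0, 255],
  [-0.79, -0.63, -0.12, 0, 0, 0, 255],
  [-1.17, -0.93, -0.26, 0, 0, 0, 255],
  [-1.53, -1.22, -0.45, 0, 0, 0, 255],
  [-1.89, -1.5, -0.69, 0, 0, 0, 255],
  [-2.22, -1.76, -0.97, 0, 0, 0, 255],
  [-2.52, -2.01, -1.29, 0, 0, 0, 255],
  [-2.76, -2.19, -1.6, 0, 0, 0, 255],
  [-2.97, -2.36, -1.92, 0, 0, 0, 255],
])

```text
time_s: 19.05
ee_pos: [542.1, -104.6, 174.8]
tool_rot: [[0.782, 0.623, -0.0], [0.623, -0.782, -0.0], [-0.001, 0.0, -1.0]]
wrist_force: [-0.2, -1.7, 3.8]
width: 0.6
```

```bash
python3 fold.py
```

```text
t 19.05 s -29.3 lat -0.0 h 28.8 F s,lat,z [-1.23 -1.22  3.77] M [-0.25  0.08  0.01] w 0.6 az 38.5
```

Emit:
play_rows([
  [-0.19, -0.15, -0.35, 0, 0, 0, 255],
  [-0.34, -0.27, -0.71, 0, 0, 0, 255],
  [-0.49, -0.39, -1.1, 0, 0, 0, 255],
  [-0.6, -0.47, -1.5, 0, 0, 0, 255],
  [-0.68, -0.54, -1.9, 0, 0, 0, 255],
])

```text
time_s: 19.68
ee_pos: [535.3, -109.8, 155.7]
tool_rot: [[0.782, 0.623, -0.001], [0.623, -0.782, -0.0], [-0.001, -0.0, -1.0]]
wrist_force: [-1.6, -2.3, 3.5]
width: 0.5
```

```bash
python3 fold.py
```

```text
t 19.675 s -37.8 lat 0.2 h 9.7 F s,lat,z [-2.69 -0.75  3.46] M [-0.44  0.38 -0.01] w 0.5 az 38.5
```

Now creep the last few millimetres.

Emit:
play_rows([
  [-0.02, -0.02, -0.1, 0, 0, 0, 255],
  [-0.04, -0.03, -0.2, 0, 0, 0, 255],
  [-0.05, -0.04, -0.3, 0, 0, 0, 255],
])

```text
time_s: 20.05
ee_pos: [535.1, -109.9, 153.0]
tool_rot: [[0.782, 0.623, -0.0], [0.623, -0.782, 0.0], [-0.0, -0.0, -1.0]]
wrist_force: [-1.2, -2.0, 3.2]
width: 0.4
```

```bash
python3 fold.py
```

```text
t 20.05 s -38.1 lat 0.3 h 7.0 F s,lat,z [-2.21 -0.83  3.19] M [-0.43  0.44  0.01] w 0.4 az 38.6
```

Emit:
play_rows([
  [0, 0, -0.05, 0, 0, 0, 255],
  [0, 0, -0.1, 0, 0, 0, 255],
  [0, 0, -0.1, 0, 0, 0, 255],
])

```text
time_s: 20.42
ee_pos: [535.2, -109.7, 152.0]
tool_rot: [[0.782, 0.623, -0.0], [0.623, -0.782, 0.0], [0.0, -0.0, -1.0]]
wrist_force: [-1.2, -1.2, 2.6]
width: 0.5
```

```bash
python3 fold.py; python3 -c "
from h import *
for n in ('side','scene'):
    im,d=eyes.grab_frame(n);u,v=map(int,proj(n,[554,-90,155])); cv2.imwrite(f'pics/{n}3.png',cv2.resize(im[max(0,v-70):v+70,u-90:u+90],(400,311),interpolation=cv2.INTER_CUBIC))
cv2.imwrite('pics/c8.png',np.hstack([cv2.imread(f'pics/{n}3.png') for n in ('scene','side')]))"; python3 fold.py
```

```text
t 20.425 s -37.8 lat 0.3 h 6.0 F s,lat,z [-1.67 -0.15  2.59] M [-0.26  0.39 -0.02] w 0.5 az 38.6
t 20.525 s -37.6 lat 0.3 h 6.0 F s,lat,z [-1.16 -0.55  1.99] M [-0.27  0.39  0.01] w 0.4 az 38.6
```

View pics/c8.png

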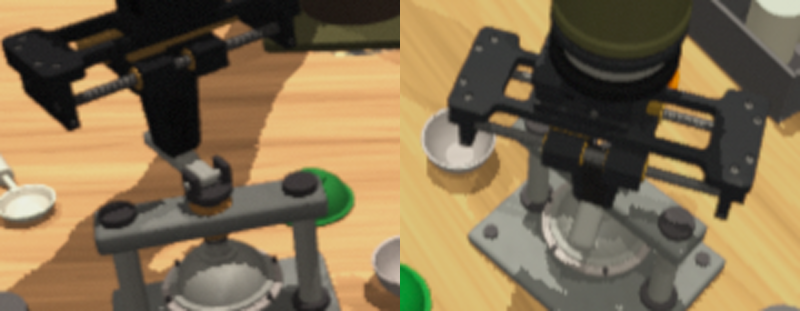

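Emit:
play_rows([
  [0, 0, -0.05, 0, 0, 0, 255],
  [0, 0, -0.1, 0, 0, 0, 255],
  [0, 0, -0.1, 0, 0, 0, 255],
])

```text
time_s: 20.9
ee_pos: [535.3, -109.7, 151.4]
tool_rot: [[0.782, 0.623, 0.0], [0.623, -0.782, 0.001], [0.001, -0.0, -1.0]]
wrist_force: [-2.2, -0.6, 5.5]
width: 0.7
```

```bash
python3 fold.py
```

```text
t 20.9 s -37.8 lat 0.3 h 5.4 F s,lat,z [-2.1   0.96  5.52] M [-0.18  0.56 -0.  ] w 0.7 az 38.6
```

Emit:
play_rows([
  [0, 0, -0.05, 0, 0, 0, 255],
  [0, 0, -0.1, 0, 0, 0, 255],
  [0, 0, -0.1, 0, 0, 0, 255],
])

```text
time_s: 21.28
ee_pos: [535.3, -109.7, 151.2]
tool_rot: [[0.782, 0.623, 0.001], [0.623, -0.782, 0.001], [0.001, -0.0, -1.0]]
wrist_force: [-3.3, 0.9, 12.6]
width: 0.5
```

```bash
python3 fold.py
```

```text
t 21.275 s -37.8 lat 0.2 h 5.2 F s,lat,z [-2.04  2.75 12.6 ] M [0.06 0.91 0.02] w 0.5 az 38.6
```

At the stop: the force jumps to 12.6 N with no more motion. I'll lift off and check.

Emit:
play_rows([
  [0, 0, 0.3, 0, 0, 0, 255],
  [0, 0, 1.5, 0, 0, 0, 255],
  [0, 0, 5, 0, 0, 0, 255],
  [0, 0, 9, 0, 0, 0, 255],
  [0, 0, 12, 0, 0, 0, 255],
  [1.5, 1.2, 13, 0, 0, 0, 200],
  [3, 2.4, 13, 0, 0, 0, 100],
  [4.5, 3.6, 13, 0, 0, 0, 0],
  [4.5, 3.6, 13, 0, 0, 0, 0],
  [4.5, 3.6, 13, 0, 0, 0, 0],
  [4.5, 3.6, 13, 0, 0, 0, 0],
])

```text
time_s: 22.65
ee_pos: [579.5, -74.8, 280.2]
tool_rot: [[0.783, 0.622, -0.0], [0.622, -0.783, -0.0], [-0.0, 0.0, -1.0]]
wrist_force: [0.4, 0.5, 0.0]
width: 58.1
```

```bash
python3 fold.py; python3 - <<'E'
from h import *
C=cal('wrist')
im,d=eyes.grab_frame('wrist'); cv2.imwrite('pics/w9.png',im)
for n in ('side','scene'):
    i2,_=eyes.grab_frame(n);u,v=map(int,proj(n,[554,-90,145])); cv2.imwrite(f'pics/{n}9.png',i2); cv2.imwrite(f'pics/{n}3.png',cv2.resize(i2[max(0,v-70):v+70,u-90:u+90],(400,311),interpolation=cv2.INTER_CUBIC))
cv2.imwrite('pics/c9.png',np.hstack([cv2.imread(f'pics/{n}3.png') for n in ('scene','side')]))
for s in range(-72,-15,8):
    p=np.array([565-.783*-s,-86.4+.623*s,151]); u,v=map(int,proj('wrist',p,C)); 
    if 0<=u<640 and 0<=v<480: print(s,u,v,np.round(pt('wrist',u,v,d[v,u],C),1))
E
```

```text
t 22.65 s 18.6 lat 0.0 h 134.2 F s,lat,z [0.67 0.15 0.01] M [-0.08  0.16  0.01] w 58.1 az 38.5
-72 314 323 [ 509.2 -130.6  152.3]
-64 314 315 [ 515.3 -125.8  151.5]
-56 314 307 [ 521.7 -120.7  151.8]
-48 314 299 [ 528.  -115.7  152. ]
-40 314 291 [ 534.  -111.   151.4]
-32 314 282 [ 541.6 -104.9  153.9]
-24 314 274 [ 546.1 -101.4  149.6]
-16 314 266 [551.7 -96.9 148.5]
```

View pics/w9.png

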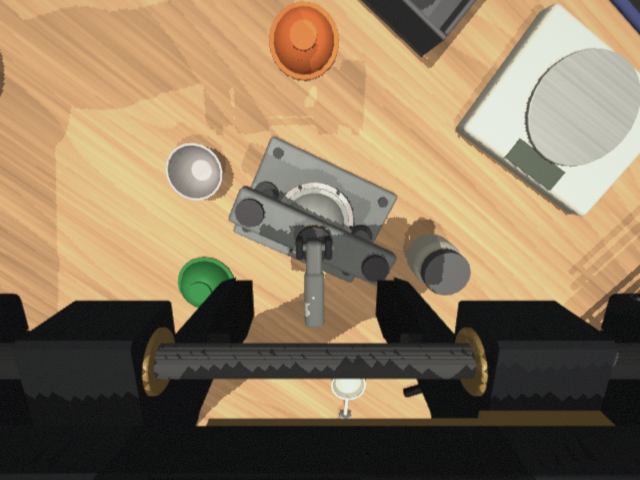

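View pics/c9.png

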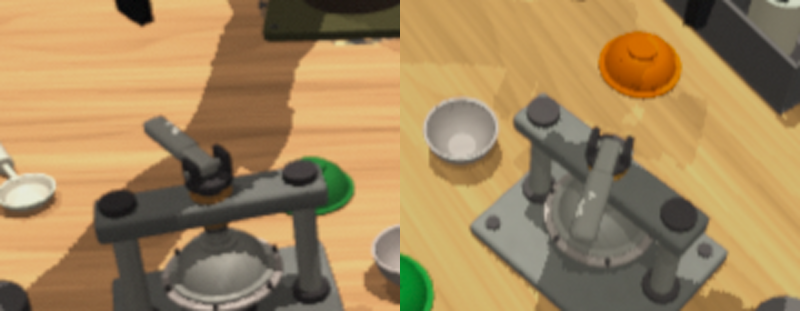

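View pics/scene9.png

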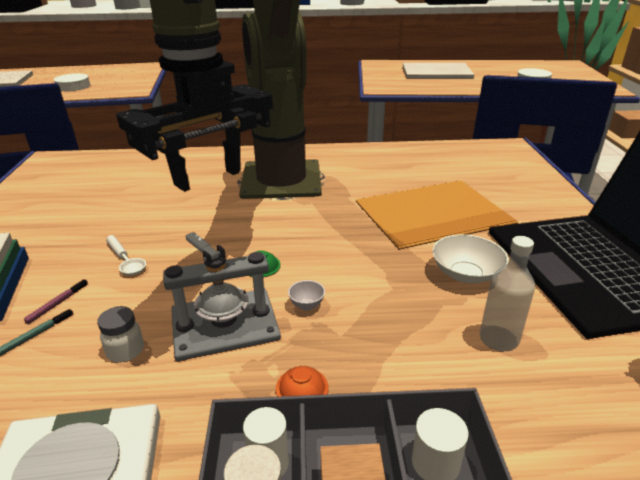

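The lever lies flat: its top is at 151–152 mm along the length, on the opposite side. It is still on the tool's plane, so the bolt has not turned. The cup, jar, bowl and bottle are where they were.

```bash
python3 -c "
from rig import bot
print(bot.sign_off())"
```

```text
the job is handed in; nothing more can be done
None
```

I clamped the mould shut and folded the lever to its closed position. The job was handed in about 23 s into the 64 s limit.

**Bolt:** I turned it about 142° clockwise with the lever open between the fingers. The turning force stayed at about 4 N, began to rise near 112° of tool rotation, and reached 9–10 N at the end. That puts the clamping at about 50 N by the force law in the brief. This is an estimate: the free-turning force read about 4.2 N against the 5 N quoted, so I scaled from it.

**Lever:** I pushed it over the top with closed fingers, using up to about 7 N on the way. At the closed stop the push rose to 12.6 N with no more motion, and I lifted off there. I did not re-measure the clamping after folding.

**Last checks:**
- **Lever position:** it lies flat, with its upper face at 151–152 mm along most of its length.
- **Bolt:** it had not visibly turned during the fold.
- **Gripper:** it is clear of everything, with the wrist force near zero.
- **Other objects:** the bowl, cup, jar and bottle look unmoved in the scene picture.

**Disagreement:** the scene camera placed the press about 8 mm further along x than the side and wrist cameras. I used the wrist camera's position, and the contacts fitted it.

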